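# Grease the polishing spindle with a push gun

### The job

Grease the spindle bearing before the polishing demonstration: swing the dust cover well clear of the leaning grease nipple (a good quarter turn, up and away from you) and take the push-type grease gun out of its stand. Press its coupler squarely onto the nipple until it snaps home, push on against the gun's spring, without ramming it, until the nozzle is well over half its travel inside the barrel, and finish while still holding the gun pressed there. Leave the jars, stones and calculator round about undisturbed.

Things in the scene. Friction and masses are not known exactly. Their poses are not given: they have to be found in the camera images.
- machine: Polishing spindle, a grey machine about 130 x 300 mm fixed to the table, nothing on it above 0.17 m: black motor on its left, brown wheel of 120 mm under a grey splash guard on its right, bearing housing with the nipple between them. Origin at table height under the middle of the housing; -x is its front, y axis along the shaft to the motor.
- nipple_tip (a point): Centre of the tip of the steel grease nipple on the bearing housing, 0.139 m above the table. z axis points out along the nipple, which leans 0.52 rad (30 degrees) from vertical to the machine's front; y axis is level, along the shaft to the motor.
- nipple: The nipple, fixed; axes as for its tip, origin at its foot on a flat pad, 20.5 mm from the tip. Conical nose 4 mm wide at the tip, head 10 mm across 5.5 to 6.7 mm below the tip, neck 6.4 mm across, brass hexagon 18 mm wide from 16.5 mm below the tip.
- cover (a joint): Steel dust cover turning on a post beside the nipple. 0 = over the nipple (starts at 0 to 0.25 rad); grows as its knob swings up the slope away from the robot, then towards the motor (positive about the nipple's z axis); stop at 1.9 rad. Stays where it is left; the knob needs about 1 N. The nipple is free for the coupler from about 1.3 rad.
- cover_knob (a point): Middle of the red knob on the dust cover: 12 mm in diameter, 20 mm tall, standing along the nipple's axis on the cover plate (plate 10 mm below this point, knob top 10 mm above). z axis along the knob, parallel to the nipple's. It circles the pivot at 40 mm radius.
- cover_hinge (a point): Point on the cover's pivot axis, level (along that axis) with the knob's middle; z axis along the pivot, parallel to the nipple's. The pivot is 34 mm from the nipple's axis, on the motor side.
- gun: Push-type grease gun, 138 mm long, about 0.27 kg, standing coupler down in its stand. Origin at the mouth of its coupler with the nozzle out; z axis along the gun to its red end cap. Aluminium barrel 26 mm in diameter, end cap 28 mm, flange 36 mm across (60 to 65 mm from the origin) that rests on the stand's rim.
- gun_grip (a point): Point to grasp: on the barrel's axis in the knurled grip, 105 mm from the coupler's mouth with the nozzle out, 33 mm below the gun's top end, 40 mm above the flange; z axis along the gun to its end cap.
- coupler_mouth (a point): Centre of the mouth of the coupler, a steel sleeve 22 mm across, 15 mm bore; z axis along the gun to its end cap. Pushed along the nipple, four sprung jaws in it meet the nose with the mouth some 7 mm past the tip, ride over the head with about 5 N and snap into the neck; it is home with the mouth 15 mm past the tip, which then bears on the seal.
- nozzle (a joint): How far the nozzle with its coupler is pushed into the barrel, m: 0 = fully out, 0.014 = end stop. Its spring holds it out until about 10 N, so the coupler snaps home first; then it gives way, 17 N at the stop.
- gun_stand: Black round stand fixed to the table, foot 92 mm across; upright tube 41 mm outside, 31 mm inside, rim 84 mm above the table. Origin: centre of its underside. The gun hangs in the tube by its flange, 60 mm deep: lift it straight up by more than 70 mm.
- green_jar_mid (a point): small round black gem jar with a clear lid and a green stone, 33 mm across, 22 mm tall; stands by, its middle 10 mm above its underside
- blue_jar_mid (a point): the same jar with a blue stone; stands by, its middle 10 mm above its underside
- orange_jar_mid (a point): the same jar with an orange stone; stands by, its middle 10 mm above its underside
- brown_stone_mid (a point): polished brown jasper palm stone, 48x35x24 mm; stands by, its middle 10 mm above its underside
- pink_stone_mid (a point): polished pink rhodonite palm stone, 46x33x21 mm; stands by, its middle 10 mm above its underside
- calculator_mid (a point): grey desk calculator, 138x82x20 mm; stands by, its middle 10 mm above its underside
Things that resemble listed ones, but are neither listed nor needed, are in the scene too. What is shaped like the gun but blue or pink is not meant.

How it is judged (in metres and radians):
On the way, in this order (a step that is already met when the one before it is completed fails the run):
1. the dust cover is swung clear of the nipple (joint beyond 1.3 rad) (value of joint cover above 1.3 rad), for 0.2 s.
2. the coupler has snapped home, square on the nipple (mouth more than 13.2 mm past the tip, within 2.5 mm of its axis to each side and within 0.12 rad of it) (x of coupler_mouth in the frame of nipple_tip between -0.0025 and 0.0025 m and y of coupler_mouth in the frame of nipple_tip between -0.0025 and 0.0025 m and z of coupler_mouth in the frame of nipple_tip below -0.0132 m and angle between the z axis of coupler_mouth and the z axis of nipple_tip, either way round below 0.12 rad), for 0.2 s.
At the end, for the whole second after the job is handed in: Cover beyond 1.3 rad; coupler snapped on the nipple (mouth over 13.2 mm past the tip, within 2.5 mm of its axis each way and 0.12 rad of its direction); nozzle pushed over 7.5 mm of its 14 mm into the barrel; the fingers hold the gun (over 3 N) and it presses the nipple with over 6 N (all of step 2 and value of joint cover above 1.3 rad and value of joint nozzle above 0.0075 m and contact force between the fingers and gun above 3 N and contact force between gun and nipple above 6 N); the arm keeps its last pose, push and grip.
It fails at once if the gun is rammed against the machine with more than 50 N (contact force between gun and machine above 50 N).
It fails at once if a jar, stone or the calculator is moved by more than 2 cm (distance of any of green_jar_mid, blue_jar_mid, orange_jar_mid, brown_stone_mid, pink_stone_mid, calculator_mid from where it was at the start of the episode above 0.02 m).
It also fails if it takes over 59 s, if anything falls off the work surface, if the arm or the gripper's body presses on something with over 40 N, if the wrist force passes 120 N, or if a joint passes its speed limit or range.

### The arm

A 7-joint arm with a two-finger parallel gripper is mounted at the origin on a cart in front of the work surface, level with it; the furniture and walls round the work are solid. World frame = base frame: x ahead of the robot, y to its left, z up, the work surface at z = 0. Lengths are in mm, angles in rad, forces in N, time in s.
With the tool pointing down it reaches from about 400 to 875 mm from the base axis. Payload 19.3 kg.
Tool frame: the origin (TCP) lies at the very end of the fingers, on their centre line; the grasp point (between the pads) lies 19 mm behind it (grip_point_offset is the z of the grasp point in the tool frame, in mm); z points along the fingers, x is the direction in which the jaws open and shut, and the axes are right-handed (so a half turn about z gives the same grasp; the last joint's range is limited). The gripper opens to 85 mm and grips with 20 to 120 N. Pads are 22 mm wide; open, the fingers measure 114 mm over their backs; the gripper's body (76 mm by 85 mm) begins 54 mm behind the grasp point. The pads swing forward as they close: fully open they stand 13 mm farther back than shut.
Start: joints at [-1.373, 0.521, -0.036, 1.599, 0.021, 1.021, -0.113], TCP at [165.401, 602.708, 198.691] pointing down, gripper open.
Joint ranges: [-2.91, 2.91], [-0.3, 2.13], [-1.5, 1.42], [0.17, 2.43], [-1.26, 4.41], [0.16, 1.93], [-2.52, 2.52]. Speed limits (rad/s): [1.89, 1.89, 2.39, 2.39, 3.01, 3.01, 3.01].

### API

Orientations are given as a 3x3 rotation matrix whose columns are the frame's x, y, z axes.
In Python, from workcell import movep, movel, goto_joints, open_gripper, clamp, wait, inverse_kinematics, read_state, camera, PlanningError, finish_job, grip_point_offset gives the robot as it stands. Calls block until the motion is done:
- movep(position, orientation): joint-space move of the TCP to a pose.
- movel(position, frame=None, max_speed=150, guard=None): straight line of the TCP; frame=None keeps the orientation; max_speed is the mean speed in mm/s. With guard (N) it stops when the force on the tool has changed by that much, and returns True; else False.
- goto_joints(angles): joint-space move.
- open_gripper() and clamp(): open the fingers fully, or close them until they stop; the grip force is fixed at half the most.
- wait(seconds).
- inverse_kinematics(position, orientation): joint angles nearest the present ones, or None.
- read_state(): the state.
- camera(name): name is "scene" or "top" or "wrist"; returns a dict with "image" (400x640x3 uint8, blue, green, red), "range_z" (400x640 float32, mm along the optical axis (not along the pixel's ray), 0 where there is no reading), "fx", "fy", "cx", "cy" (pixels), "cam_to_world" (4x4, takes a point from camera to world coordinates). Camera axes: x right, y up, looking along -z (the intrinsics and any distortion apply to the point x, -y, -z); pixel columns grow to the right and rows downward; lengths in mm; the calibration is good to about 2 mm. A picture is of the moment at which its call begins.
A pose or a line that the arm cannot do raises PlanningError and nothing moves.
- finish_job(): hands the job in, once; it reports no verdict.
The state is a dict: "time": time; "qpos": joint angles; "qvel": joint speeds; "joint_efforts": joint torques, N m; "eef_pos": TCP position; "tool_rot": TCP orientation; "ft_force": force on the tool from outside, world axes, zero at the start; "torque": the same for the moment, N m; "finger_gap": finger opening in mm.
Only numpy, scipy, OpenCV 4.12 (cv2) and the standard library are available. Lean on these libraries where they do the work, as an engineer would, in place of code of your own. Each camera call takes 0.05 s, during which the arm holds its last target.

## Working session

There is one attempt and no reset: what is moved stays moved. The work goes in short steps, each a Python script; the robot and the scene stay as the last script left them, time stands still between calls to the robot, and variables do not carry over. Pictures are saved under pics/ and viewed, and the job is handed in when it is done.

```bash
ls; mkdir -p pics; python3 - <<'E'
from workcell import *
import cv2,numpy as np,pickle
d={}
for n in ("scene","top","wrist"):
    c=camera(n); d[n]=c; cv2.imwrite(f"pics/a_{n}.png",c["image"])
    print(n,c["fx"],c["fy"],c["cx"],c["cy"],[k for k in c]); print(np.round(c["cam_to_world"],3))
pickle.dump(d,open("a.pkl","wb"))
s=read_state();print(s,grip_point_offset)
E
```

```text
pics
scene 415.18520340493313 415.18520340493313 318.9287687780443 200.9948223227609 ['image', 'range_z', 'fx', 'fy', 'cx', 'cy', 'cam_to_world']
[[ 5.140000e-01  5.900000e-01 -6.220000e-01 -3.962860e+02]
 [-8.580000e-01  3.480000e-01 -3.790000e-01 -5.642860e+02]
 [-7.000000e-03  7.280000e-01  6.850000e-01  1.102617e+03]
 [ 0.000000e+00  0.000000e+00  0.000000e+00  1.000000e+00]]
top 458.4886452705691 458.4886452705691 318.5615195305065 198.5328215106316 ['image', 'range_z', 'fx', 'fy', 'cx', 'cy', 'cam_to_world']
[[-1.100000e-02  9.890000e-01 -1.490000e-01  2.722030e+02]
 [-1.000000e+00 -1.100000e-02  1.000000e-03 -2.907000e+00]
 [-0.000000e+00  1.490000e-01  9.890000e-01  1.512019e+03]
 [ 0.000000e+00  0.000000e+00  0.000000e+00  1.000000e+00]]
wrist 285.1987433093539 285.1987433093539 319.074003542496 197.0718015330052 ['image', 'range_z', 'fx', 'fy', 'cx', 'cy', 'cam_to_world']
[[ 2.64000e-01 -9.13000e-01 -3.12000e-01  8.44890e+01]
 [ 9.65000e-01  2.50000e-01  8.60000e-02  6.26392e+02]
 [-0.00000e+00 -3.24000e-01  9.46000e-01  3.71904e+02]
 [ 0.00000e+00  0.00000e+00  0.00000e+00
[... 167 characters left out ...]
40743e-04, -5.78019661e-04, -1.28195855e-03, -1.45026444e-03,
        5.47934033e-05,  1.99405837e-04, -3.76111616e-05]), 'joint_efforts': array([ 2.77906736e-03, -9.27394867e+01,  1.98091775e+00, -3.70053470e+01,
        1.79425097e-02,  6.50761271e-03, -6.28300995e-05]), 'eef_pos': array([165.30816589, 602.46773873, 198.28079709]), 'tool_rot': array([[ 2.64610074e-01,  9.64355475e-01, -1.62868979e-04],
       [ 9.64355153e-01, -2.64610119e-01, -7.90409061e-04],
       [-8.05332085e-04,  5.20866604e-05, -9.99999674e-01]]), 'ft_force': array([ 0.54352812, -0.12372248, -0.03219942]), 'torque': array([ 0.04258353, -0.06675179,  0.01084554]), 'finger_gap': 85.36849605438346} -18.700000000000003
```

View pics/a_scene.png

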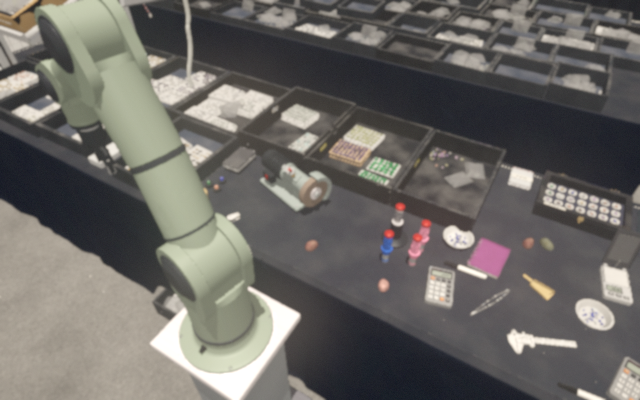

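View pics/a_top.png

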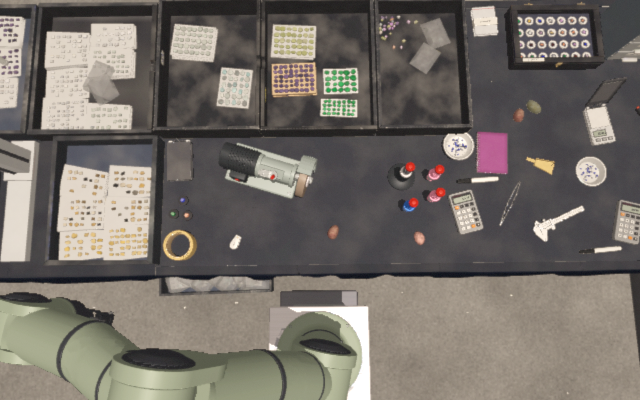

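View pics/a_wrist.png

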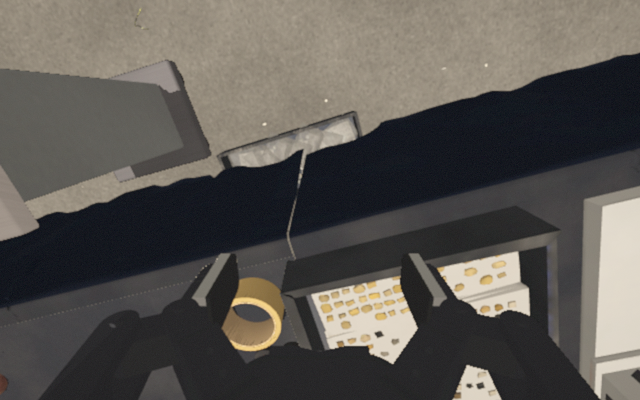

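The top view shows the machine around (270,170), the target gun (silver barrel, red cap, black stand) around (405,172), and blue and pink decoys at (409,205), (435,172) and (436,195). I'll zoom in on these.

```bash
cat > h.py <<'E'
import numpy as np,cv2,pickle
def w(c,u,v,z=None):
    z=c["range_z"][v,u] if z is None else z
    p=np.array([(u-c["cx"])/c["fx"]*z,-(v-c["cy"])/c["fy"]*z,-z,1.0])
    return (c["cam_to_world"]@p)[:3]
def cloud(c):
    H,W=c["range_z"].shape; v,u=np.mgrid[:H,:W]; z=c["range_z"].astype(float)
    P=np.stack([(u-c["cx"])/c["fx"]*z,-(v-c["cy"])/c["fy"]*z,-z],-1)
    return P@c["cam_to_world"][:3,:3].T+c["cam_to_world"][:3,3]
def proj(c,p):
    q=np.linalg.inv(c["cam_to_world"])@np.r_[p,1]
    return np.array([c["cx"]+c["fx"]*q[0]/-q[2],c["cy"]-c["fy"]*q[1]/-q[2]])
E
python3 - <<'E'
import pickle,cv2
from h import *
d=pickle.load(open("a.pkl","rb"))
a=cv2.resize(d["top"]["image"][130:220,205:325],None,fx=6.5,fy=6.5,interpolation=cv2.INTER_CUBIC);cv2.imwrite("pics/z1.png",a)
a=cv2.resize(d["top"]["image"][140:220,370:470],None,fx=6,fy=6,interpolation=cv2.INTER_CUBIC);cv2.imwrite("pics/z2.png",a)
a=cv2.resize(d["scene"]["image"][135:215,245:345],None,fx=7,fy=7,interpolation=cv2.INTER_CUBIC);cv2.imwrite("pics/z3.png",a)
t=cloud(d["top"])
for n,(u,v) in dict(capgun=(409,168),blue=(411,204),pink=(438,172),pink2=(439,194),knob=(272,176),stand=(392,184),green=(174,214),bl=(183,201),orr=(186,215),brown=(333,232),pink_st=(420,238),calc=(466,212),table=(350,200)).items(): print(n,np.round(t[v,u],1))
E
```

```text
capgun [ 565.8 -277.6  163.2]
blue [ 460.1 -284.4  137.3]
pink [ 558.9 -372.2  132.9]
pink2 [ 490.3 -371.4  134.6]
knob [546.1 134.2 161.8]
stand [ 545.4 -250.    10.2]
green [452.1 470.5  15.1]
bl [495.1 442.6  14.3]
orr [447.7 429.3  20.7]
brown [386.3 -50.5  27.7]
pink_st [ 364.2 -332.6   22.5]
calc [ 449.  -490.9    9.5]
table [ 4.946e+02 -1.098e+02 -2.000e-01]
```

View pics/z1.png

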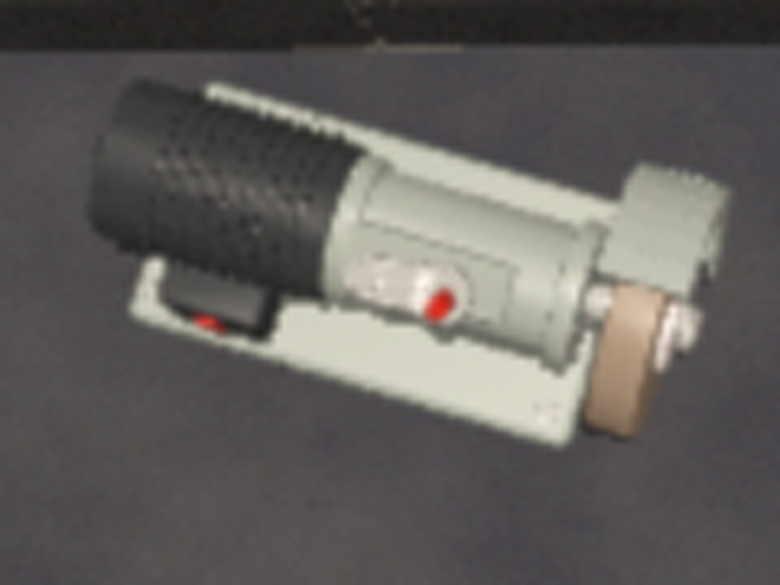

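View pics/z2.png

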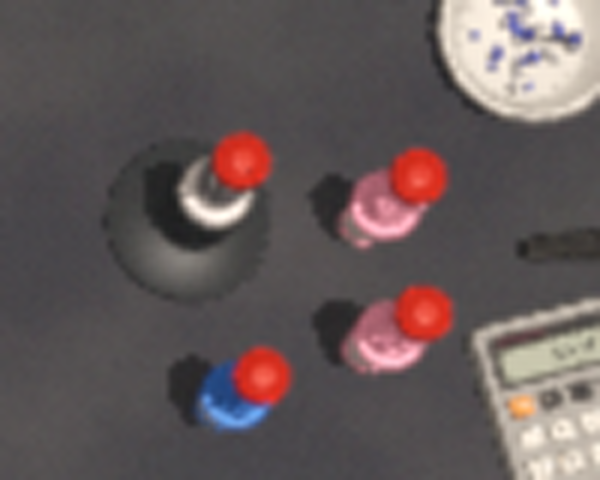

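View pics/z3.png

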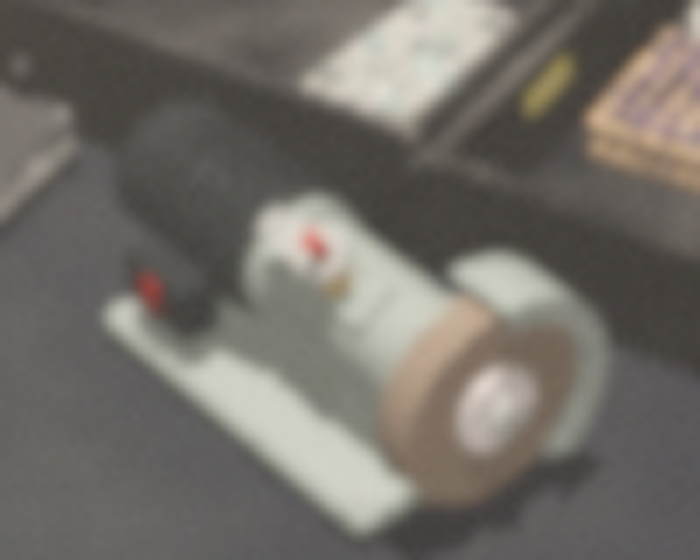

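```bash
python3 - <<'E'
import pickle,cv2
from h import *
d=pickle.load(open("a.pkl","rb"))
t=cloud(d["top"]);im=d["top"]["image"].astype(int)
# housing crest: cylinder axis fit using points in housing region
sub=np.zeros(im.shape[:2],bool);sub[150:182,250:295]=1
P=t[sub];P=P[(P[:,2]>60)]
print(len(P),P.max(0),P.min(0))
# base plate points z 3..20 in machine region
reg=np.zeros(im.shape[:2],bool);reg[138:202,215:320]=1
m=reg&(t[...,2]>4)&(t[...,2]<25)
B=t[m]; print(len(B),np.median(B[:,2]))
r=cv2.minAreaRect(B[:,:2].astype(np.float32));print("base rect",r)
m=reg&(t[...,2]>4);print("all rect",cv2.minAreaRect(t[m][:,:2].astype(np.float32)))
def red(c,x0,x1,y0,y1):
    i=c["image"][y0:y1,x0:x1].astype(int);k=(i[...,2]>140)&(i[...,1]<80)&(i[...,0]<80);v,u=np.nonzero(k);return u+x0,v+y0
for n,c,b in(("top",d["top"],(262,282,168,185)),("scene",d["scene"],(280,300,163,178))):
    u,v=red(c,*b);Q=cloud(c)[v,u];print(n,u.mean(),v.mean(),np.round(Q,1)[:12],np.round(np.median(Q,0),1))
for c,b in((d["top"],(400,418,158,178)),(d["scene"],(392,408,198,215))):
    u,v=red(c,*b);Q=cloud(c)[v,u];print("cap",len(u),u.mean(),v.mean(),np.round(np.median(Q,0),1))
    top=Q[Q[:,2]>Q[:,2].max()-4];print(np.round(top.mean(0),1), np.round(Q.max(0),1))
# stand disc
m=np.zeros(im.shape[:2],bool);m[155:195,380:420]=1;m&=(t[...,2]>3)&(t[...,2]<40)
c2,rad=cv2.minEnclosingCircle(t[m][:,:2].astype(np.float32));print("stand",c2,rad)
s=pickle.load(open("a.pkl","rb"))
E
python3 - <<'E'
from workcell import *
import numpy as np
s=read_state();c=camera("wrist");R=s["tool_rot"];T=c["cam_to_world"]
print(np.round(R.T@T[:3,:3],3));print(R.T@(T[:3,3]-s["eef_pos"]))
E
```

```text
978 [ 644.80718028  212.04541967 1512.01864956] [272.20327913  -2.90710697  60.77060035]
1162 18.18084854744029
base rect ((601.2258911132812, 168.62904357910156), (352.3912353515625, 216.88926696777344), 89.37208557128906)
all rect ((491.8963317871094, 169.85043334960938), (352.4339904785156, 435.4977111816406), 89.35975646972656)
top 272.3333333333333 176.66666666666666 [[549.9 131.6 157.9]
 [546.1 134.2 161.8]
 [545.5 130.9 164.6]
 [546.2 128.3 161.1]
 [542.3 136.8 165.4]
 [542.4 133.9 164.8]
 [542.7 131.  163.4]
 [540.4 137.4 159.8]
 [539.  133.7 166.6]] [542.7 133.7 163.4]
scene nan nan [] [nan nan nan]
cap 65 409.95384615384614 166.36923076923077 [ 571.8 -281.7  158.7]
[ 272.2   -2.9 1512. ] [ 618.3   -2.9 1512. ]
cap 27 400.14814814814815 205.03703703703704 [ 578.3 -274.   160.6]
[ 576.4 -279.6  164.3] [ 720.6 -247.3  166.7]
stand (582.13525390625, -279.26934814453125) 91.5745849609375
[[ 1.    -0.    -0.001]
 [-0.001 -0.946 -0.324]
 [-0.001  0.324 -0.946]]
[   1.57263289  -84.260251   -173.70754799]<stdin>:18: RuntimeWarning: Mean of empty slice.
  ret = ret.dtype.type(ret / rcount)
  return _methods._mean(a, axis=axis, dtype=dtype,
  ret = um.true_divide(
```

```bash
cat >> h.py <<'E'
def mframe(yaw):
    "nipple frame rotation (cols x up-slope, y to motor, z out)"
    c,s=np.cos(yaw),np.sin(yaw)
    Rm=np.array([[c,-s,0],[s,c,0],[0,0,1.]])
    a=0.5236
    return Rm@np.array([[np.cos(a),0,-np.sin(a)],[0,1,0],[np.sin(a),0,np.cos(a)]])
def toolR(N,phi=0):
    "tool with z=-nipple z; phi=0: tool x = nipple y, tool y = nipple x; rotated by phi about nipple z"
    R=np.column_stack([N[:,1],N[:,0],-N[:,2]])
    c,s=np.cos(phi),np.sin(phi); Rz=np.array([[c,-s,0],[s,c,0],[0,0,1]])
    return N@Rz@N.T@R
E
python3 - <<'E'
import pickle
from h import *
from workcell import *
d=pickle.load(open("a.pkl","rb"));c=d["top"]
def onz(u,v,z):
    a=w(c,0,0,1.0)*0; 
    p0=c["cam_to_world"][:3,3]; q=np.array([(u-c["cx"])/c["fx"],-(v-c["cy"])/c["fy"],-1]); r=c["cam_to_world"][:3,:3]@q
    return p0+r*(z-p0[2])/r[2]
Z=lambda x,y:(205+x/6.5-.5,130+y/6.5-.5)
for a,b in (((130,310),(565,440)),((210,85),(620,195))):
    A=onz(*Z(*a),18);B=onz(*Z(*b),18);e=A-B;print(np.round(A),np.round(B),np.degrees(np.arctan2(-e[0],e[1])))
N=mframe(np.radians(-15.5));K=np.array([546,133,157.]);tip=K-19*N[:,2]+6*N[:,1];print("tip",tip)
Rdown=lambda yaw:np.array([[np.cos(yaw),np.sin(yaw),0],[np.sin(yaw),-np.cos(yaw),0],[0,0,-1.]])
for ph in (0,np.pi,np.pi/2,-np.pi/2):
    R=toolR(N,ph)
    print("phi",ph)
    for h in (80,120,200,71): print(h,inverse_kinematics(tip+h*N[:,2],R))
for y in (0,np.pi/2,-np.pi/2,np.pi,np.pi/4): print("down",y,inverse_kinematics([575,-278,110],Rdown(y)),inverse_kinematics([575,-278,200],Rdown(y)) is not None)
E
```

```text
[573. 306.  18.] [503.  84.  18.] -17.402766784108447
[691. 267.  18.] [630.  56.  18.] -15.967290023093065
tip [556.75793898 136.24301276 140.54552896]
phi 0
80 [-0.98904438  0.22755386  0.37935569  2.21878941  0.73843589  0.4862269
  0.04516207]
120 [-1.02951325  0.13650176  0.35827619  2.20588354  0.69402369  0.6042604
  0.07876445]
200 [-1.13736929 -0.02473115  0.3322964   2.15514833  0.63713477  0.84999938
  0.10553297]
71 [-0.98205732  0.24896641  0.38601082  2.22054603  0.74982135  0.45996573
  0.0357122 ]
phi 3.141592653589793
80 [-1.58379201  0.51306549  1.25381609  2.23798923 -0.42509908  0.3424708
 -1.94264499]
120 [-1.72390611  0.35501351  1.28687508  2.22653198  0.05706787  0.42862211
 -2.41026604]
200 None
71 [-1.55745055  0.54600652  1.24760975  2.23935944 -0.54315362  0.33474001
 -1.82918693]
phi 1.5707963267948966
80 [-0.68478884  0.21572535  0.02294289  2.20527694  0.85012965  0.55733847
  1.50872463]
120 [-0.71534775  0.13487506  0.00865797  2.19252     0.75644499  0.64656769
  1.58664931]
200 [-0.8037809  -0.00942455  0.00229976  2.14240937  0.62763973  0.84465476
[... 351 characters left out ...]
 2.15856634  0.64238471  0.85282311
 -1.46886388]
71 [-1.18712391  0.28207951  0.64175388  2.22869948  0.60590312  0.39891588
 -1.39325646]
down 0 [-0.13778341  0.81205593  0.82437768  1.66739397 -0.69630578  0.98024144
  0.93743767] True
down 1.5707963267948966 [ 0.11124941  0.67769451  0.38134883  1.65406772 -0.3102244   0.87011858
  2.18862811] True
down -1.5707963267948966 [-0.25585882  0.97534068  1.12046438  1.67300973 -0.96057307  1.14208192
 -0.43089626] True
down 3.141592653589793 [-0.28233328  1.04492219  1.21995227  1.67418859 -1.04748733  1.2159216
 -1.94105177] True
down 0.7853981633974483 [ 0.02699561  0.70762944  0.52009527  1.65876347 -0.428375    0.8909664
  1.50242585] True
```

```bash
python3 - <<'E'
import pickle
from h import *
from workcell import *
N=mframe(np.radians(-16.5));tip=np.array([556.,136,140]);R=toolR(N)
movep(tip+200*N[:,2],R); print(read_state()["time"])
c1=camera("wrist"); cv2.imwrite("pics/b1.png",c1["image"])
movel(tip+115*N[:,2]); wait(0.2)
c2=camera("wrist"); cv2.imwrite("pics/b2.png",c2["image"]);
print(read_state()["time"],read_state()["ft_force"])
pickle.dump((c1,c2),open("b.pkl","wb"))
E
```

```text
2.0833
3.1 [ 0.82312171 -0.37052689 -0.04026789]
```

View pics/b1.png

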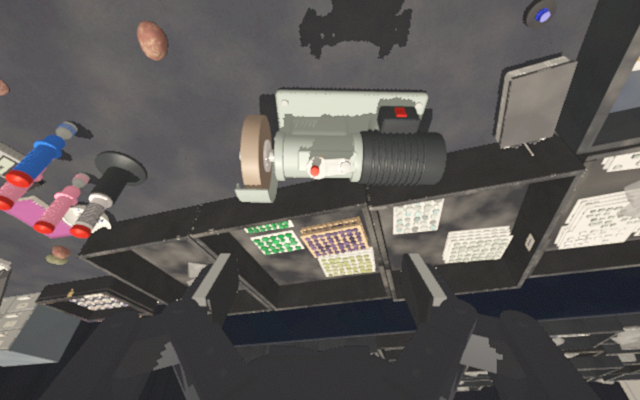

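View pics/b2.png

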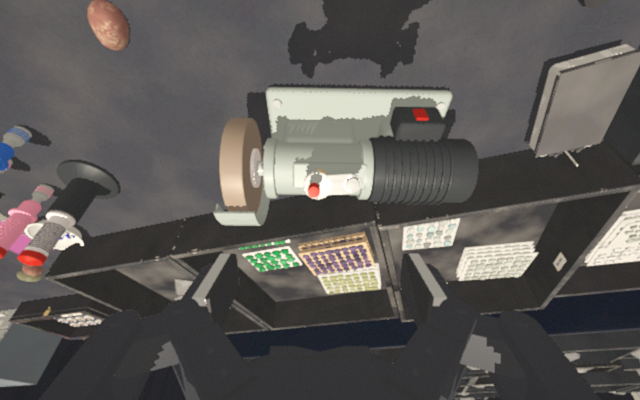

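```bash
python3 - <<'E'
import pickle
from h import *
c1,c2=pickle.load(open("b.pkl","rb"))
cv2.imwrite("pics/z4.png",cv2.resize(c2["image"][125:215,255:385],None,fx=6,fy=6,interpolation=cv2.INTER_CUBIC))
t=cloud(c2);
np.set_printoptions(suppress=True,linewidth=200)
# plate edge near front: points z 5..30
m=np.zeros(t.shape[:2],bool);m[80:125,255:460]=1
m&=(t[...,2]>8)&(t[...,2]<24)&(c2["range_z"]>0)
# front edge: per column first row
E=[]
for u in range(275,440,3):
    r=np.nonzero(m[:,u])[0]
    if len(r):E.append(t[r[0]+1,u])
E=np.array(E);print(len(E),np.round(E[::8],1))
p=np.polyfit(E[:,1],E[:,0],1)
for _ in range(5):
    r=E[:,0]-np.polyval(p,E[:,1]);k=abs(r)<3;p=np.polyfit(E[k,1],E[k,0],1)
print("yaw",-np.degrees(np.arctan(p[0])),k.sum(),r[k].std())
i=c2["image"].astype(int);k=(i[...,2]>120)&(i[...,1]<90)&(i[...,0]<90);k[:,:300]=0;k[:,330:]=0;k[:170]=0;k[205:]=0
v,u=np.nonzero(k);print("knob px",u.min(),u.max(),v.min(),v.max(),u.mean(),v.mean());Q=t[v,u];print(np.round(np.median(Q,0),1),np.round(Q.min(0)),np.round(Q.max(0)))
E
```

```text
55 [[503.1  97.4  14.9]
 [512.3 125.6  13.4]
 [521.2 154.2  15.1]
 [529.4 182.9  15.7]
 [539.5 211.6  12.9]
 [548.3 240.1  14.6]
 [556.4 268.8  15.3]]
yaw -17.583561926832278 55 0.3945009866216123
knob px 309 318 183 188 313.97435897435895 185.23076923076923
[541.6 138.1 155.4] [347. 132. 145.] [548. 200. 349.]
```

View pics/z4.png

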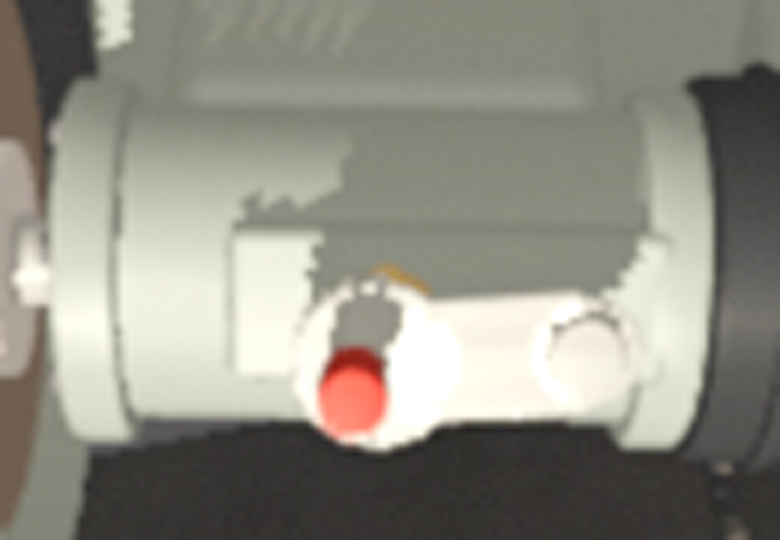

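```bash
python3 - <<'E'
import pickle
from h import *
np.set_printoptions(suppress=True,linewidth=200)
c1,c2=pickle.load(open("b.pkl","rb"))
t=cloud(c2);N=mframe(np.radians(-17.5))
Zp=lambda x,y:(int(255+x/6),int(125+y/6))
for n,pts in dict(plate=[(440,350),(480,330),(500,350),(430,400),(330,350)],knobtop=[(350,400),(345,410),(360,410),(350,380)],pivot=[(590,340),(590,355),(590,370),(600,350)],pad=[(250,300),(270,340),(260,260),(290,340)],plate2=[(540,310)]).items():
    for p in pts:
        u,v=Zp(*p);q=t[v,u];print(n,(u,v),np.round(q,1),"nip",np.round(N.T@q,1))
E
```

```text
plate (328, 183) [554.3 148.7 143.6] nip [ 490.8  308.5 -117.6]
plate (335, 180) [552.2 156.7 143.4] nip [ 487.   315.5 -115.6]
plate (338, 183) [556.5 158.8 144.3] nip [ 490.4  318.8 -116.5]
plate (326, 191) [560.2 144.9 148.6] nip [ 499.2  306.6 -116.6]
plate (310, 183) [548.3 131.1 144.2] nip [ 490.8  289.9 -116.8]
knobtop (313, 191) [541.3 136.7 163. ] nip [492.9 293.2 -96.4]
knobtop (312, 193) [543.2 135.1 163.6] nip [495.2 292.2 -97. ]
knobtop (315, 193) [543.4 138.1 164.1] nip [494.9 295.1 -96.2]
knobtop (313, 188) [538.6 137.6 161.7] nip [489.8 293.2 -96.1]
pivot (353, 181) [556.7 174.4 145.5] nip [ 487.2  333.7 -113.2]
pivot (353, 184) [559.6 173.7 146.9] nip [ 490.4  334.  -113.6]
pivot (353, 186) [560.9 173.3 148.4] nip [ 492.4  334.  -112.9]
pivot (355, 183) [559.6 175.9 146.1] nip [ 489.4  336.  -113.9]
pad (296, 175) [555.9 111.6 119.5] nip [ 489.8  273.6 -144.8]
pad (300, 181) [562.9 114.1 123. ] nip [ 496.7  278.1 -144.8]
pad (298, 168) [550.4 115.8 114.9] nip [ 481.9  275.9 -145.6]
pad (303, 181) [563.8 117.4 123. ] nip [ 496.6  281.5 -144.7]
plate2 (345, 176) [552.1 167.4 140.7] nip [ 482.8  325.7 -116.2]
```

```bash
python3 - <<'E'
from h import *
from workcell import *
N=mframe(np.radians(-17.5))
print(N@[490,300,-124.3])
piv=np.array([490.3,334,0])
# push plan
for a in (-.55,-.3,0,.4,.8,1.2,1.4):
    q=N@(piv+[41*np.sin(a),-41*np.cos(a),-113.5]); print(a,np.round(q,1),[ (inverse_kinematics(q,toolR(N,ph)) is not None) for ph in (a,a+np.pi/2,a-np.pi/2,0)])
E
```

```text
[554.19721056 139.82102825 137.35363798]
-0.55 [531.3 146.  136.1] [True, True, True, True]
-0.3 [537.7 139.6 140.8] [True, True, True, True]
0 [547.2 134.7 146.9] [True, True, True, True]
0.4 [561.4 133.6 154.8] [True, True, True, True]
0.8 [575.2 138.9 161.6] [True, True, True, True]
1.2 [586.6 149.7 166. ] [True, True, True, True]
1.4 [590.8 156.6 167.1] [True, True, True, True]
```

```bash
python3 - <<'E'
from h import *
from workcell import *
import pickle
N=mframe(np.radians(-17.5));piv=np.array([490.3,334,0])
def P(a,z): return N@(piv+[41*np.sin(a),-41*np.cos(a),z])
T=lambda:read_state()["time"]
print(T()); clamp(); print(T(),read_state()["finger_gap"])
a=-.62
movel(P(a,-70),frame=toolR(N,a)); print(T())
g=movel(P(a,-112),guard=12,max_speed=80); print("down",g,T())
if not g:
    for a in np.arange(-.62+.3,1.2,.3):
        g=movel(P(a,-112),frame=toolR(N,a),guard=20,max_speed=60); print(round(a,2),g,np.round(read_state()["ft_force"],1),T())
        if g: break
c=camera("wrist");cv2.imwrite("pics/c1.png",c["image"]);pickle.dump(c,open("c.pkl","wb"))
E
```

```text
3.1
3.8667 0.023448420186855362
4.65
down False 5.325
-0.32 False [-0.2 -0.6 -0.3] 5.775
-0.02 False [-0.6  0.1 -0.2] 6.225
0.28 False [0.2 0.  0. ] 6.675
0.58 False [-0.8 -0.5 -1.3] 7.125
0.88 False [-0.7 -0.5  0.4] 7.575
1.18 False [ 0.4 -0.3  0.2] 8.025
```

View pics/c1.png

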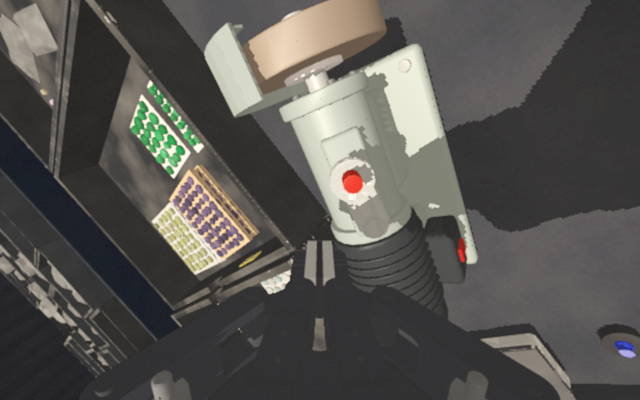

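```bash
python3 - <<'E'
from h import *
from workcell import *
import pickle
np.set_printoptions(suppress=True,linewidth=200)
N=mframe(np.radians(-17.5));c=pickle.load(open("c.pkl","rb"));t=cloud(c)
s=read_state();print("tcp",s["eef_pos"],N.T@s["eef_pos"], np.round(s["tool_rot"],3))
for u,v in((352,182),(372,225),(313,255),(327,255),(318,242),(365,205),(345,140)): print(u,v,c["range_z"][v,u],np.round(N.T@t[v,u],1))
print(proj(c,s["eef_pos"]))
cv2.imwrite("pics/c2.png",cv2.resize(c["image"][130:290,260:440],None,fx=4,fy=4,interpolation=cv2.INTER_CUBIC))
d=camera("scene");cv2.imwrite("pics/c3.png",cv2.resize(d["image"][120:220,230:350],None,fx=5,fy=5,interpolation=cv2.INTER_CUBIC))
E
```

```text
tcp [585.02945481 148.85445035 166.86935522] [ 527.8710797   317.88676243 -112.08310121] [[-0.646  0.596  0.476]
 [ 0.608  0.779 -0.151]
 [-0.461  0.192 -0.866]]
352 182 164.50528 [493.9 291.6 -96.1]
372 225 192.3938 [ 492.1  330.4 -113.6]
313 255 141.24667 [525.  308.8 -62. ]
327 255 140.78345 [518.5 311.2 -61.6]
318 242 154.36143 [522.8 309.8 -75.8]
365 205 191.37924 [ 491.5  316.4 -117. ]
345 140 206.0054 [ 487.5  275.5 -145.9]
[315.89510145 229.03654561]
```

View pics/c2.png

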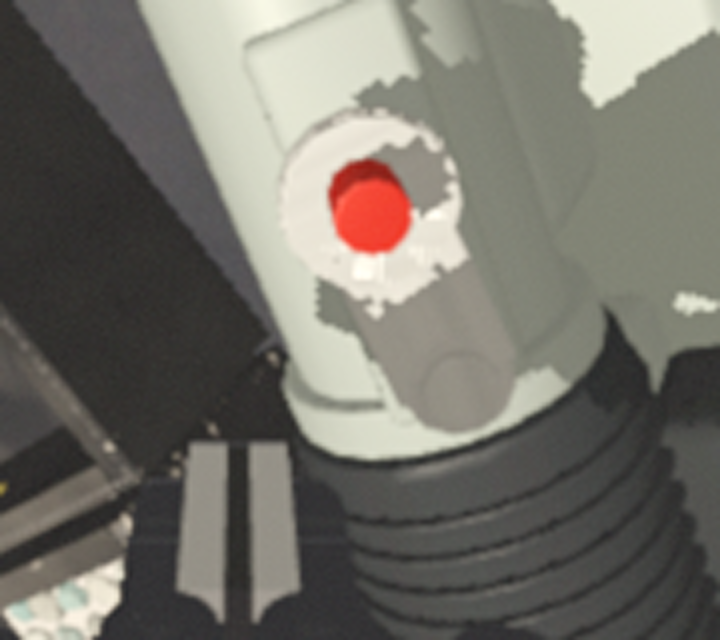

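View pics/c3.png

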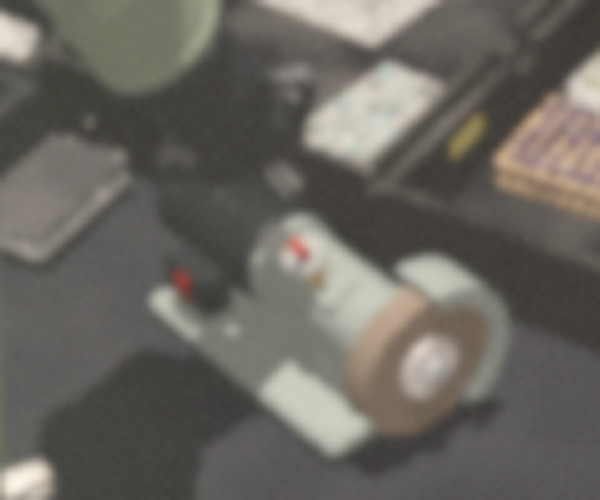

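The knob hasn't moved: it is still at (352,182). The sweep met no force, and the finger tips at (318,240) appear to end about 36 mm short of the stated TCP. I'll check this with the other cameras before trying again.

```bash
python3 - <<'E'
from h import *
from workcell import *
import pickle
np.set_printoptions(suppress=True,linewidth=200)
s=read_state();R=s["tool_rot"];e=s["eef_pos"]
for n in("scene","top","wrist"):
    c=camera(n);t=cloud(c);q=(t-e)@R
    m=(abs(q[...,0])<20)&(abs(q[...,1])<16)&(q[...,2]>-120)&(q[...,2]<40)&(c["range_z"]>0)
    z=q[m][:,2];print(n,m.sum(),proj(c,e),proj(c,e-R[:,2]*36))
    if m.sum():
        h,b=np.histogram(z,bins=np.arange(-120,45,8));print(dict(zip(b.astype(int),h)))
        vv,uu=np.nonzero(m);i=np.argsort(z)[-12:];print(np.c_[uu[i],vv[i],np.round(q[m][i],0)])
c=camera("top");cv2.imwrite("pics/d1.png",cv2.resize(c["image"][120:220,190:330],None,fx=5.5,fy=5.5,interpolation=cv2.INTER_CUBIC))
# initial wrist image: open pads
c=pickle.load(open("a.pkl","rb"))["wrist"];t=cloud(c)
R0=np.array([[ 2.64610074e-01,  9.64355475e-01, -1.62868979e-04],[ 9.64355153e-01, -2.64610119e-01, -7.90409061e-04],[-8.05332085e-04,  5.20866604e-05, -9.99999674e-01]]);e0=np.array([165.308,602.468,198.28])
q=(t-e0)@R0;m=(abs(q[...,2]+50)<50)&(abs(q[...,1])<25)&(abs(q[...,0])<60);print(np.round(q[m].min(0)),np.round(q[m].max(0)))
E
```

```text
scene 125 [291.50937289 161.19826785] [287.14719201 156.37041384]
{np.int64(-120): np.int64(10), np.int64(-112): np.int64(10), np.int64(-104): np.int64(9), np.int64(-96): np.int64(16), np.int64(-88): np.int64(21), np.int64(-80): np.int64(12), np.int64(-72): np.int64(10), np.int64(-64): np.int64(14), np.int64(-56): np.int64(10), np.int64(-48): np.int64(9), np.int64(-40): np.int64(4), np.int64(-32): np.int64(0), np.int64(-24): np.int64(0), np.int64(-16): np.int64(0), np.int64(-8): np.int64(0), np.int64(0): np.int64(0), np.int64(8): np.int64(0), np.int64(16): np.int64(0), np.int64(24): np.int64(0), np.int64(32): np.int64(0)}
[[287. 156.  -2.  -6. -46.]
 [284. 157.  10.  -2. -44.]
 [289. 154. -11.  -2. -44.]
 [285. 157.   7.  -3. -43.]
 [286. 157.   3.  -6. -43.]
 [288. 156.  -5.  -6. -43.]
 [290. 154. -14.  -2. -41.]
 [287. 158.   2. -10. -41.]
 [288. 157.  -3.  -8. -40.]
 [289. 156.  -7.  -6. -39.]
 [287. 157.   1.  -4. -38.]
 [289. 155.  -8.   1. -36.]]
top 17 [266.97294738 162.98941729] [263.8986663  166.32483541]
{np.int64(-120): np.int64(1), np.int64(-112): np.int64(2), np.int64(-1
[... 1147 characters left out ...]
4(-56): np.int64(461), np.int64(-48): np.int64(387), np.int64(-40): np.int64(133), np.int64(-32): np.int64(0), np.int64(-24): np.int64(0), np.int64(-16): np.int64(0), np.int64(-8): np.int64(0), np.int64(0): np.int64(0), np.int64(8): np.int64(0), np.int64(16): np.int64(0), np.int64(24): np.int64(0), np.int64(32): np.int64(0)}
[[316. 241.   0.  -9. -35.]
 [310. 241.  -3.  -9. -35.]
 [314. 241.  -1.  -9. -35.]
 [313. 241.  -1.  -9. -35.]
 [311. 241.  -2.  -9. -35.]
 [322. 241.   4.  -9. -35.]
 [318. 241.   1.  -9. -35.]
 [324. 241.   5.  -9. -35.]
 [323. 241.   4.  -9. -35.]
 [320. 241.   3.  -9. -35.]
 [331. 241.   9.  -9. -35.]
 [325. 241.   5.  -9. -35.]]
[ -60.  -15. -100.] [ 60.  12. -44.]
```

View pics/d1.png

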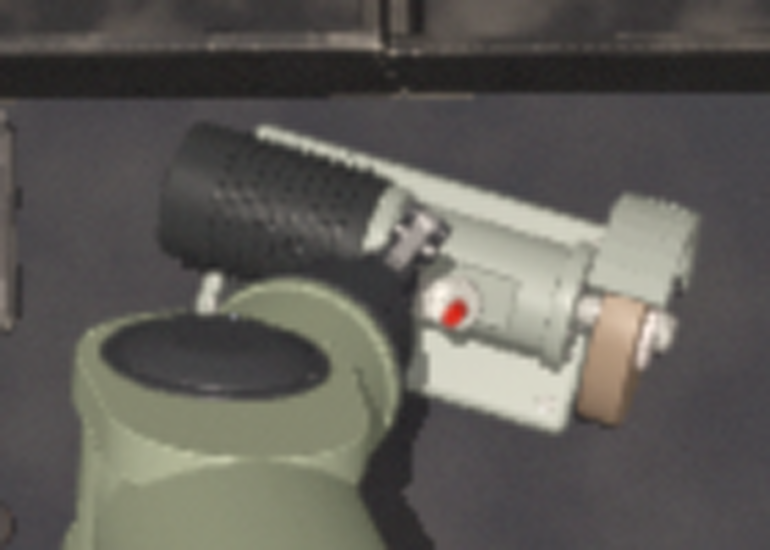

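Wrist and scene depth agree that the closed finger tips end about 35 mm behind the reported TCP (tool z ≈ -35), with no lateral offset. That means I swept 20 mm above the knob. I'll repeat the sweep using the measured tip.

```bash
echo 'TIPZ=-35.0  # measured: real finger end in reported tool frame (shut)' >> h.py; python3 - <<'E'
from h import *
from workcell import *
import pickle
N=mframe(np.radians(-17.5));piv=np.array([490.3,334,0])
def P(a,z): return N@(piv+[41*np.sin(a),-41*np.cos(a),z+TIPZ])
T=lambda:read_state()["time"]
a=-.62
movel(P(a,-75),frame=toolR(N,a)); print(T())
g=movel(P(a,-110),guard=10,max_speed=60); print("down",g,T(),read_state()["ft_force"])
if not g:
    for a in np.arange(-.62+.3,1.2,.3):
        g=movel(P(a,-110),frame=toolR(N,a),guard=15,max_speed=60); print(round(a,2),g,np.round(read_state()["ft_force"],1),T())
        if g: break
c=camera("wrist");cv2.imwrite("pics/e1.png",c["image"]);pickle.dump(c,open("e.pkl","wb"))
E
```

```text
10.275
down False 11.0083 [-0.3087895  -0.22451436  0.20945727]
-0.32 False [ 0.7 -0.3  0.1] 11.4583
-0.02 False [-0.7 -0.2  0.2] 11.9083
0.28 False [ 0.2 -0.2 -0.1] 12.3583
0.58 False [-0.2  1.3  0.7] 12.8083
0.88 False [ 1.   0.2 -0.1] 13.2583
1.18 False [ 0.5 -0.1 -0.2] 13.7083
```

View pics/e1.png

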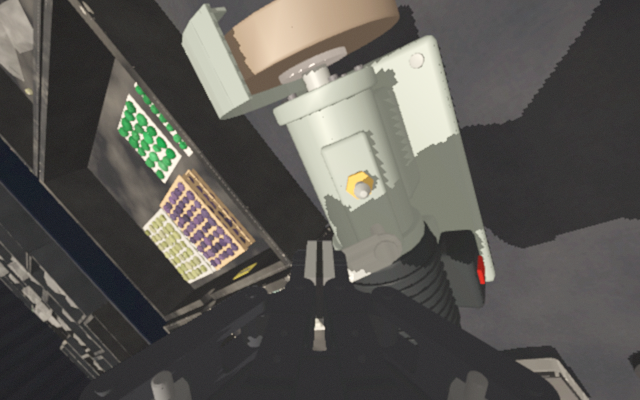

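The cover is open: the nipple with its brass hexagon is visible at (362,190). I'll retract and measure the nipple and the cover angle.

```bash
python3 - <<'E'
from h import *
from workcell import *
import pickle
np.set_printoptions(suppress=True,linewidth=200)
N=mframe(np.radians(-17.5));piv=np.array([490.3,334,0])
def P(a,z): return N@(piv+[41*np.sin(a),-41*np.cos(a),z+TIPZ])
a=1.1
movel(P(a,-80),frame=toolR(N,a)); 
# view: place camera so tip near image centre : tool phi=0, shift -x (downslope)
tip=np.array([490,300,-124.3])
movel(N@(tip+[-25,0,80]),frame=toolR(N,0)); wait(0.15)
c=camera("wrist");cv2.imwrite("pics/f1.png",c["image"]);s=read_state();pickle.dump((c,s["eef_pos"],s["tool_rot"]),open("f.pkl","wb"))
print(s["time"],N.T@s["eef_pos"],proj(c,N@tip))
open_gripper();print(read_state()["time"])
u,v=proj(c,N@tip).astype(int);y0,x0=v-55,u-70
print(x0,y0)
cv2.imwrite("pics/f2.png",cv2.resize(c["image"][y0:y0+100,x0:x0+130],None,fx=6,fy=6,interpolation=cv2.INTER_CUBIC))
E
```

```text
15.5583 [465.0898035  299.84480414 -44.53468249] [317.39608265 219.46063307]
16.3417
247 164
```

View pics/f1.png

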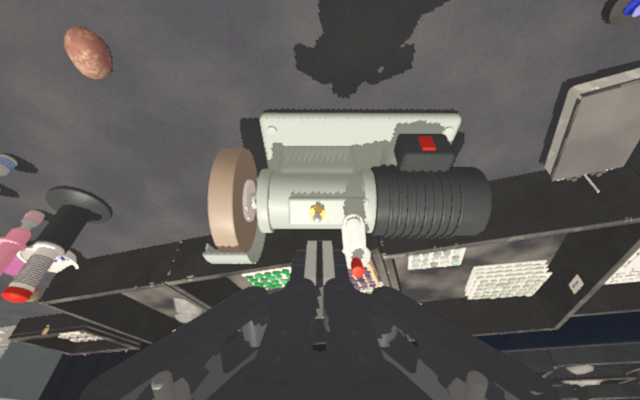

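View pics/f2.png

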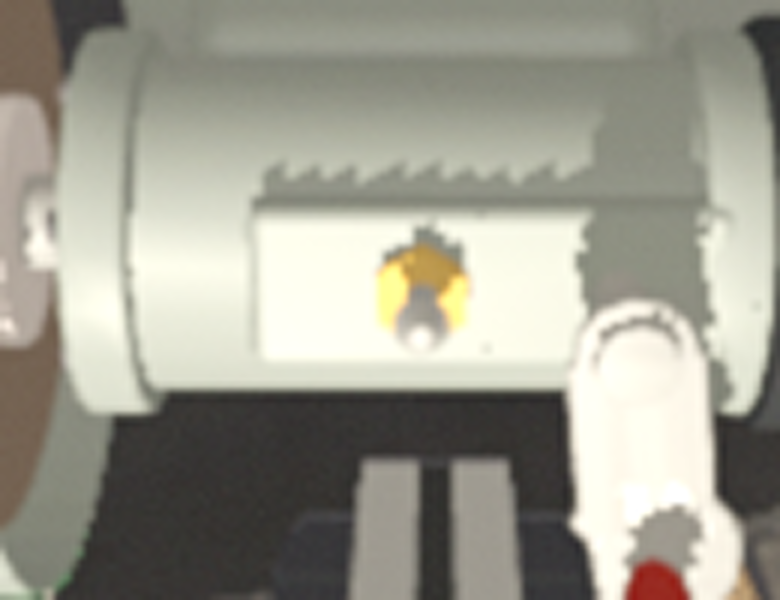

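```bash
python3 - <<'E'
from h import *
from workcell import *
import pickle
np.set_printoptions(suppress=True,linewidth=200)
N=mframe(np.radians(-17.5))
c,e,R=pickle.load(open("f.pkl","rb"));t=cloud(c);n=t@N
print("pivot",n[222,352],n[220,354],"knob",n[270,358],n[266,358],n[274,358],"plate",n[245,353])
tipz=[(u,v,np.round(n[v,u],1)) for u in(316,317,318) for v in (218,219,220,221)];print(*tipz,sep="\n")
print("finger centre pred",proj(c,e+R@[0,-9,-35]),"pad z",[np.round((t[200,u]-e)@R,1) for u in (300,)], [np.round(n[v,u],1) for u,v in((295,200),(300,215),(335,205))])
c=pickle.load(open("a.pkl","rb"))["wrist"];t=cloud(c)
R0=np.array([[ 2.64610074e-01,  9.64355475e-01, -1.62868979e-04],[ 9.64355153e-01, -2.64610119e-01, -7.90409061e-04],[-8.05332085e-04,  5.20866604e-05, -9.99999674e-01]]);e0=np.array([165.308,602.468,198.28])
q=(t-e0)@R0
for u,v in((320,360),(320,380),(320,398),(280,360),(360,360),(200,340),(120,330),(225,262),(210,290),(420,262),(430,290)): print(u,v,np.round(q[v,u],1))
E
```

```text
pivot [ 487.71973895  332.18249399 -113.12634515] [ 485.77894018  333.98200522 -113.30495567] knob [528.63005971 337.46684216 -96.79737881] [525.29473456 337.50241273 -98.22304592] [533.37660583 337.76774213 -97.47876648] plate [ 513.4824901   334.49882996 -116.49149536]
(316, 218, array([ 489.2,  298.6, -126.1]))
(316, 219, array([ 489.5,  298.6, -124.3]))
(316, 220, array([ 490.3,  298.7, -123.7]))
(316, 221, array([ 491.4,  298.6, -123.9]))
(317, 218, array([ 488.8,  299.6, -125.1]))
(317, 219, array([ 489.9,  299.6, -125.1]))
(317, 220, array([ 490.5,  299.6, -124.2]))
(317, 221, array([380.2, 301.4, 129.9]))
(318, 218, array([ 489.3,  300.6, -126.2]))
(318, 219, array([ 489.8,  300.6, -124.9]))
(318, 220, array([ 490.5,  300.6, -124.2]))
(318, 221, array([ 491.9,  300.6, -124.9]))
finger centre pred [316.00465528 245.79188135] pad z [array([-17.7,  12.6, 101.4])] [array([ 477.3,  277. , -144.8]), array([ 493.6,  281.8, -144.2]), array([ 482.8,  318. , -145. ])]
320 360 [   1.9  -12.  -110. ]
320 380 [   1.9  -11.4 -115.8]
320 398 [   1.9  -12.4 -121.5]
280 360 [  -9.8  -12.  -110. ]
360 360 [  13.6  -12.4 -110.4]
200 340 [ -33.2  -17.6 -108.2]
120 330 [-64.3 -12.  -98.5]
225 262 [-42.8 -11.6 -56.1]
210 290 [-42.7 -10.9 -76.1]
420 262 [ 49.5 -11.3 -55.6]
430 290 [ 46.1 -12.  -77.5]
```

The cover is at about 1.66 rad. The tip sits at (490.2, 299.6, -124.1) in my nipple axes. The gripper body begins at tool z ≈ -108, so the whole gripper is shifted by about 35 mm and the geometry is otherwise as described. Next is the gun.

```bash
cat >> h.py <<'E'
TIP=np.array([490.2,299.6,-124.1]); NY=np.radians(-17.5)
def Rdown(yaw): return np.array([[np.cos(yaw),np.sin(yaw),0],[np.sin(yaw),-np.cos(yaw),0],[0,0,-1.]])
GZ=-54.0 # grasp point, real, in reported tool frame
E
python3 - <<'E'
from h import *
from workcell import *
import pickle
np.set_printoptions(suppress=True,linewidth=200)
N=mframe(NY);e=read_state()["eef_pos"]
movel(e+N[:,2]*50,max_speed=250)
movep([575,-278,200],Rdown(np.pi/4)); wait(.15)
c=camera("wrist");t=camera("top");s=read_state();print(s["time"],s["eef_pos"],proj(c,[575,-278,162]))
cv2.imwrite("pics/g1.png",c["image"]);pickle.dump((c,s["eef_pos"],s["tool_rot"],t),open("g.pkl","wb"))
E
```

```text
18.6583 [ 575.2273232  -277.28587423  200.09762403] [316.33897616 212.62185397]
```

View pics/g1.png

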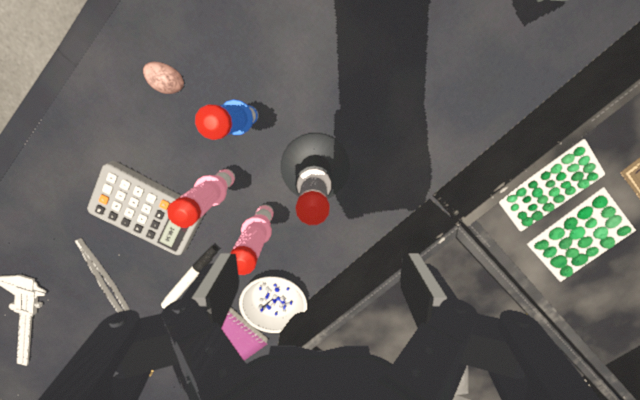

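```bash
python3 - <<'E'
from h import *
import pickle
np.set_printoptions(suppress=True,linewidth=200)
c,e,R,tc=pickle.load(open("g.pkl","rb"));t=cloud(c)
i=c["image"].astype(int);k=(i[...,2]>90)&(i[...,1]<60)&(i[...,0]<60);k[:,:290]=0;k[:,340:]=0;k[:180]=0;k[235:]=0
v,u=np.nonzero(k);Q=t[v,u];print(len(u),u.min(),u.max(),v.min(),v.max())
zt=np.percentile(Q[:,2],60);print("ztop",zt)
T=Q[abs(Q[:,2]-np.median(Q[Q[:,2]>150][:,2]))<3];(cc,r)=cv2.minEnclosingCircle(T[:,:2].astype(np.float32));print("cap",cc,r,T.mean(0))
m=(t[...,2]>2)&(t[...,2]<30)&(np.hypot(t[...,0]-572,t[...,1]+278)<60)&(c["range_z"]>0)
vv,uu=np.nonzero(m);B=t[m];print("foot",len(B),cv2.minEnclosingCircle(B[:,:2].astype(np.float32)),B[:,2].mean())
m=(t[...,2]>78)&(t[...,2]<92)&(np.hypot(t[...,0]-572,t[...,1]+278)<40);B=t[m];print("flange/rim",len(B),cv2.minEnclosingCircle(B[:,:2].astype(np.float32)))
# pads centre
q=(t-e)@R
m=(q[...,2]>-60)&(q[...,2]<-44)&(abs(q[...,1])<20)&(abs(q[...,0])<62);x=q[m][:,0];print("pads",x[x<0].min(),x[x<0].max(),x[x>0].min(),x[x>0].max())
E
```

```text
868 296 328 192 224
ztop 159.18141991074413
cap (571.7837524414062, -279.7239685058594) 13.570985794067383 [ 571.26192597 -279.03161569  158.83587188]
foot 2343 ((572.7739868164062, -279.9324035644531), 45.808406829833984) 10.583857182219765
flange/rim 500 ((572.6218872070312, -280.01470947265625), 20.275232315063477)
pads -54.64486380208275 -40.578039071084966 43.79178609703934 58.1570400119871
```

```bash
python3 - <<'E'
from h import *
from workcell import *
np.set_printoptions(suppress=True,linewidth=200)
T=lambda:read_state()["time"]
movel([571.5,-280.5,150]);g=movel([571.5,-280.5,74],guard=10,max_speed=120);print(g,T(),read_state()["ft_force"])
if not g:
    clamp();s=read_state();print(s["finger_gap"],s["ft_force"],s["time"])
    if 20<s["finger_gap"]<34:
        movel([571.5,-280.5,110],max_speed=80);print(read_state()["ft_force"],read_state()["finger_gap"])
        movel([571.5,-280.5,200],max_speed=180);print(read_state()["ft_force"],read_state()["finger_gap"],T())
c=camera("wrist");cv2.imwrite("pics/i1.png",c["image"])
E
```

```text
False 19.925 [-0.08155072  0.44433547 -0.44098196]
24.810694991365008 [-1.89086127  0.07111126  4.95893321] 20.5083
[ 0.04084477  0.11542105 -2.78422614] 24.679833192322164
[-0.4953388   0.19829893 -3.1447886 ] 25.179615857806244 21.7583
```

View pics/i1.png

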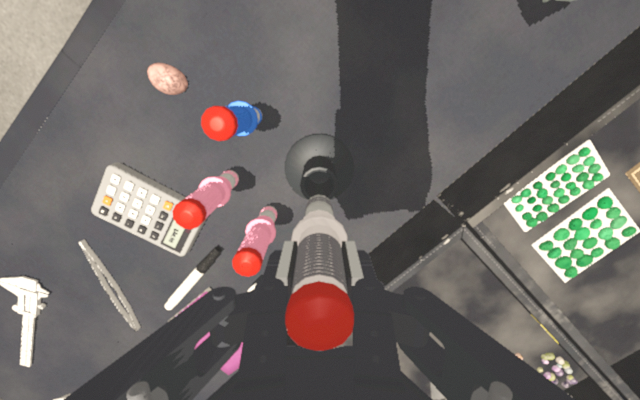

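The gun is held: finger gap 25 mm and about 2.8 N of extra weight, with the coupler at (318,197) free of the stand. I'll carry it to a point above the nipple and look.

```bash
python3 - <<'E'
from h import *
from workcell import *
import pickle
np.set_printoptions(suppress=True,linewidth=200)
N=mframe(NY);T=lambda:read_state()["time"]
movel([571.5,-280.5,260],max_speed=250)
movep(N@(TIP+[0,0,190]),toolR(N,0)); print(T())
movel(N@(TIP+[0,0,53+35]),max_speed=120); wait(.2)
s=read_state();c=camera("wrist");sc=camera("scene");print(s["time"],N.T@s["eef_pos"]-TIP,s["ft_force"],s["finger_gap"])
cv2.imwrite("pics/j1.png",c["image"]);pickle.dump((c,s["eef_pos"],s["tool_rot"],sc),open("j.pkl","wb"))
cv2.imwrite("pics/j2.png",cv2.resize(c["image"][140:330,240:400],None,fx=3.1,fy=3.1,interpolation=cv2.INTER_CUBIC))
print(proj(c,N@TIP),proj(c,s["eef_pos"]+s["tool_rot"]@[0,0,53]))
E
```

```text
23.9417
25.1417 [ 0.22449671  0.26174043 88.48978212] [-0.33333655  0.19580829 -2.09008666] 25.012972844031808
[316.84660356 191.90625474] [316.9767312  204.99179987]
```

View pics/j1.png

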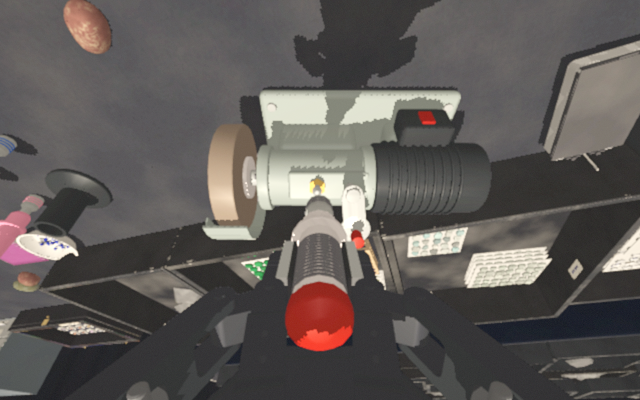

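View pics/j2.png

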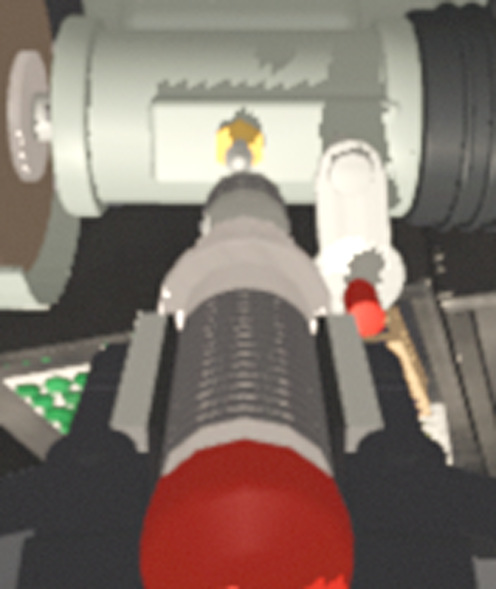

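```bash
cat > fit.py <<'E'
from h import *
from scipy.optimize import least_squares
np.set_printoptions(suppress=True,linewidth=200)
def gunfit(c,e,R,verbose=True):
    q=(cloud(c)-e)@R
    m=(np.hypot(q[...,0],q[...,1]+0)<26)&(q[...,2]>-100)&(q[...,2]<70)&(c["range_z"]>0)
    vv,uu=np.nonzero(m);P=q[m]
    out={}
    if verbose:
        for z in range(-100,70,6):
            k=(P[:,2]>=z)&(P[:,2]<z+6)
            if k.sum()>5:print(z,k.sum(),np.round([P[k,0].min(),P[k,0].max(),P[k,1].min(),P[k,1].max()],1))
    return P
E
python3 - <<'E'
from fit import *
import pickle
c,e,R,sc=pickle.load(open("j.pkl","rb"))
P=gunfit(c,e,R)
N=mframe(NY);n=cloud(c)@N-TIP
for v in range(186,196):print(v,[np.round(n[v,u],1) for u in (315,317,319)])
E
```

```text
-100 298 [-18.6  19.1 -19.6  -2.6]
-94 353 [-22.5  22.5 -14.8  -0.3]
-88 3548 [-24.6  22.3 -14.5  12.7]
-82 1111 [-22.5  22.7 -16.4   7.1]
-76 619 [-22.5  22.4 -15.6   0.3]
-70 972 [-23.9  21.9 -13.7   0.5]
-64 740 [-24.2  24.7 -13.6  -3.9]
-58 650 [-23.9  24.8 -13.5  -3.9]
-52 588 [-24.2  24.6 -13.3  -4.3]
-46 525 [-24.2  24.6 -13.8  -3.9]
-40 362 [-22.   24.2 -13.6  -4.2]
-34 203 [-16.5  14.3 -13.4  -4.2]
-28 131 [-10.5  14.4 -13.2  -4.1]
-22 169 [-10.7  14.6 -12.7  -1.5]
-16 707 [-15.3  19.4 -17.9   3. ]
-10 6 [-14.2  17.5 -16.8  -7.2]
2 69 [ -8.   12.1 -12.9  -7.3]
8 32 [ -8.7  12.2 -12.4  -6.9]
20 9 [-2.1  6.2 -6.9 -5.3]
26 192 [ -8.4  12.6 -10.7  -0.1]
32 78 [ -9.5  12.8 -11.2   0.8]
38 75 [ -8.9  12.3 -11.   -2.6]
44 34 [ -8.1  10.8 -10.7  -4.6]
186 [array([ -1.3,  -2. , -15.5]), array([-4.4,  0.1, -5.3]), array([ -1.6,   2.1, -14.4])]
187 [array([-3.2, -1.8, -5.8]), array([-3.7,  0.1, -4.2]), array([-3.3,  2.1, -5.4])]
188 [array([-2.7, -1.8, -3.9]), array([-3.1,  0.1, -2.7]), array([-2.6,  2.1, -4.4])]
189 [array([-2.1, -1.8, -2.7]), array([-2.2,  0.1, -2.6]), array([-2.1,  2.1, -2.9])]
190 [array([-1.2, -1.8, -2.4]), array([-1.5,  0.1, -1.3]), array([-1.1,  2.1, -2.7])]
191 [array([-0.4, -1.8, -1.5]), array([-0.8,  0.1, -0.3]), array([-0.7,  2.1, -0.6])]
192 [array([-0.1, -1.8,  0.5]), array([-0. ,  0.2,  0.3]), array([ 0.4,  2.1, -0.9])]
193 [array([ 1.8, -1.8, -2.2]), array([ 1.4,  0.1, -0.9]), array([ 1.3,  2.1, -0.5])]
194 [array([ 2.8, -1.8, -2.1]), array([2. , 0.1, 0.5]), array([ 2.8,  2.1, -1.9])]
195 [array([ 4.3, -1.8, -3.5]), array([-9.9,  0.4, 39.1]), array([-10.5,   2. ,  40.8])]
```

```bash
python3 - <<'E'
from fit import *
from workcell import *
import pickle
N=mframe(NY)
movel(N@(TIP+[0.2,-1.8,62]),max_speed=60); wait(.2)
s=read_state();c=camera("wrist");print(s["time"],N.T@s["eef_pos"]-TIP,N.T@s["ft_force"])
e,R=s["eef_pos"],s["tool_rot"];pickle.dump((c,e,R),open("k.pkl","wb"))
P=gunfit(c,e,R)
cv2.imwrite("pics/k1.png",cv2.resize(c["image"][150:250,250:390],None,fx=5.5,fy=5.5,interpolation=cv2.INTER_CUBIC))
print(proj(c,N@TIP))
sc=camera("scene");cv2.imwrite("pics/k2.png",cv2.resize(sc["image"][120:220,230:350],None,fx=5,fy=5,interpolation=cv2.INTER_CUBIC))
E
```

```text
26.025 [ 0.30888408 -1.6015195  62.24534791] [-1.22029815  0.03703889 -1.35694149]
-100 299 [-18.7  19.  -19.4  -2. ]
-94 353 [-22.5  22.6 -14.5   3.5]
-88 3525 [-24.5  22.4 -14.5  13.5]
-82 1136 [-22.6  22.4 -15.8   7.3]
-76 611 [-22.5  22.4 -15.2  -0.3]
-70 961 [-24.1  20.7 -13.6   1.3]
-64 739 [-24.2  24.6 -13.4  -4.1]
-58 656 [-24.1  24.7 -13.5  -3.9]
-52 586 [-24.   24.5 -13.8  -4.3]
-46 522 [-23.9  24.4 -13.4  -4.2]
-40 361 [-21.9  24.5 -13.6  -4.3]
-34 212 [-17.1  20.3 -13.5  -3.8]
-28 133 [-10.6  14.4 -12.9  -3.6]
-22 156 [-10.5  14.4 -12.8  -2. ]
-16 719 [-15.4  19.4 -17.5   2.4]
2 73 [ -8.   10.6 -12.7  -7.9]
8 30 [ -8.8  12.2 -12.3  -7. ]
20 6 [-1.4  4.7 -7.  -6.1]
26 190 [ -8.4  12.5 -10.6  -0.3]
32 83 [ -9.5  12.8 -11.    1.3]
38 71 [ -8.9  12.2 -11.1  -2.7]
44 40 [ -8.2  12.3 -10.5  -3.2]
56 6 [25.  25.9  0.6  5.9]
[318.87426009 200.99208646]
```

View pics/k1.png

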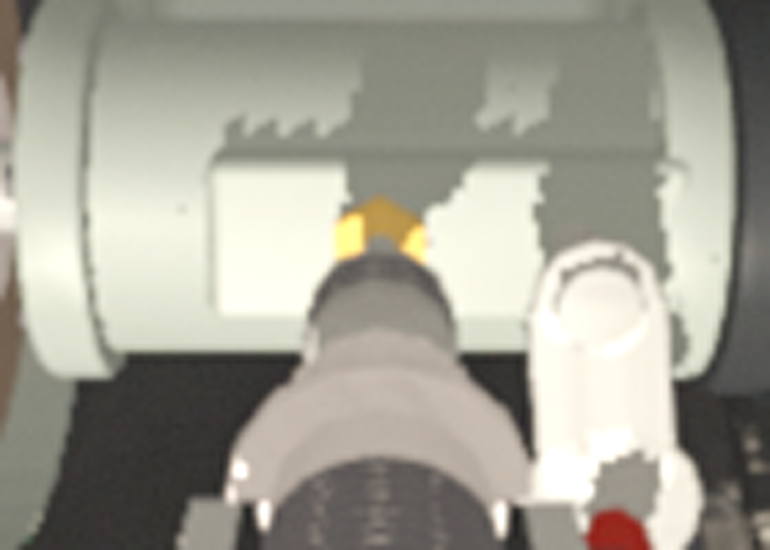

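View pics/k2.png

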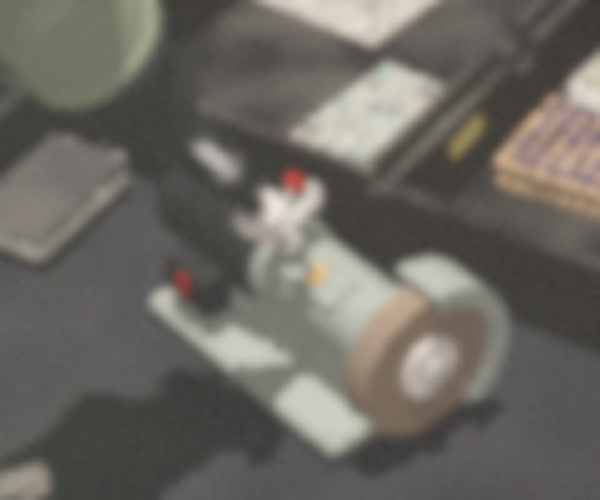

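Coupler and hexagon are centred on each other (zoomed columns 381 and 382). I'll advance slowly along the nipple axis and log the force.

```bash
python3 - <<'E'
from fit import *
from workcell import *
N=mframe(NY);f0=N.T@read_state()["ft_force"]
def st(z):
    s=read_state();print(z,np.round(N.T@s["eef_pos"]-TIP,2),"F",np.round(N.T@s["ft_force"]-f0,2),round(s["finger_gap"],1),s["time"])
    return (N.T@s["ft_force"]-f0)[2]
f=0
for z in [52,48,45,43,41,39,37,35]:
    g=movel(N@(TIP+[0.1,-1.9,z]),max_speed=25,guard=14);wait(.05);f=st(z)
    if g: print("guard");break
    if abs(f)>9: break
E
```

```text
52 [ 0.06 -1.89 51.98] F [-0.7   0.69 -0.76] 24.5 26.725
48 [ 0.07 -1.92 47.93] F [-0.89  0.49 -1.36] 24.9 27.0833
45 [ 0.08 -1.89 44.95] F [-0.12  0.27 -0.69] 24.9 27.4
43 [ 0.14 -1.8  43.01] F [-0.28  0.23  0.89] 24.8 27.7
41 [ 0.02 -2.07 40.89] F [-0.3   0.39 -1.18] 24.6 28.0
39 [-0.   -2.21 38.8 ] F [-0.36 -0.24 -4.96] 24.5 28.3
37 [ 0.1  -1.86 36.97] F [ 0.7   0.76 -4.1 ] 24.9 28.6
35 [ 0.2  -1.7  35.14] F [ 0.01 -0.01  4.92] 24.7 28.9
```

```bash
python3 - <<'E'
from fit import *
from workcell import *
N=mframe(NY)
f0=np.array([-1.2,0,-1.36])
for z in [34,33,32,31,30]:
    g=movel(N@(TIP+[0.1,-1.9,z]),max_speed=25,guard=12);wait(.1)
    fs=[]
    for _ in range(4): wait(.02);s=read_state();fs.append(N.T@s["ft_force"]-f0)
    print(z,g,np.round(N.T@s["eef_pos"]-TIP,2),"F",np.round(np.mean(fs,0),2),round(s["finger_gap"],1),s["time"])
    if g or np.mean(fs,0)[2]>16: break
c=camera("wrist")
cv2.imwrite("pics/l1.png",cv2.resize(c["image"][150:320,240:400],None,fx=3.5,fy=3.5,interpolation=cv2.INTER_CUBIC))
P=gunfit(c,s["eef_pos"],s["tool_rot"])
E
```

```text
34 False [ 0.24 -1.66 34.24] F [ 0.49 -0.63 10.56] 24.9 29.3167
33 False [ 0.24 -1.65 33.26] F [-0.12 -0.51 11.3 ] 24.9 29.7333
32 False [ 0.25 -1.67 32.26] F [-0.32 -0.47 11.08] 24.7 30.15
31 False [ 0.25 -1.64 31.28] F [-0.3  -1.39 11.76] 24.9 30.5667
30 False [ 0.23 -1.63 30.3 ] F [ 0.17 -0.65 12.31] 24.7 30.9833
-100 294 [-18.6  19.1 -19.5  -2.6]
-94 351 [-22.3  22.4 -14.6   4.1]
-88 3547 [-24.7  22.4 -14.7  13.7]
-82 1121 [-22.4  22.6 -15.8   6.8]
-76 608 [-22.3  22.3 -15.6   0.2]
-70 965 [-24.1  20.7 -13.9   0.3]
-64 746 [-24.1  24.6 -13.7  -4.4]
-58 651 [-24.1  24.6 -13.7  -4.5]
-52 586 [-24.1  24.6 -13.6  -4.5]
-46 519 [-24.2  24.7 -13.5  -4.3]
-40 361 [-22.4  24.7 -13.6  -4.5]
-34 216 [-16.   19.3 -13.4  -4.1]
-28 124 [ -9.6  14.4 -13.2  -4. ]
-22 164 [-10.7  14.6 -12.9  -1.4]
-16 713 [-15.4  19.4 -17.7   2.5]
2 78 [ -8.7  12.  -12.7  -7.2]
8 28 [ -8.   12.1 -12.4  -7.6]
20 135 [ -8.1  26.  -10.4   5.7]
26 100 [ -9.2  12.6 -10.9   1. ]
32 56 [ -9.3  12.7 -10.9  -1.9]
38 56 [ -8.7  12.1 -10.9  -3.4]
44 98 [-23.7  25.3 -13.5  11.6]
50 1232 [-25.5  25.6 -14.9  14.6]
56 324 [-21.2  21.3 -21.4  19.6]
62 258 [-17.2  17.2 -25.4 -16.7]
68 18 [ -7.    8.7 -26.  -24.1]
```

View pics/l1.png

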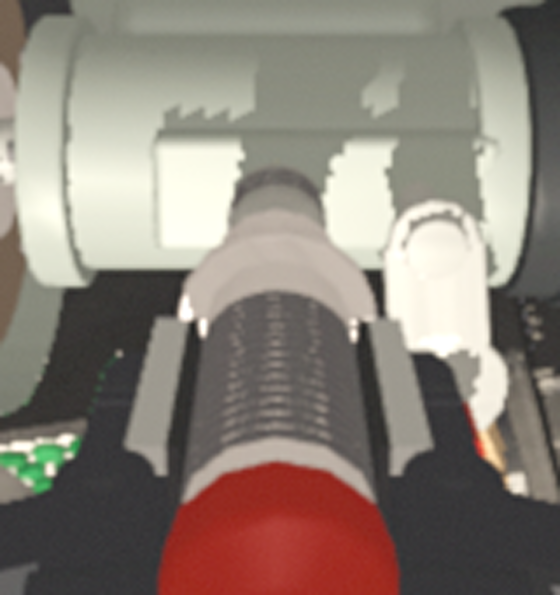

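The spring began to give way at about 10 N near z ≈ 34.6, then rose about 0.5 N/mm as specified, so the coupler has snapped home. I'll press to about 10.8 mm of nozzle travel.

```bash
python3 - <<'E'
from fit import *
from workcell import *
N=mframe(NY)
f0=np.array([-1.2,0,-1.36])
for z in [27.5,25.5,23.5]:
    g=movel(N@(TIP+[0.0,-2.0,z]),max_speed=20,guard=9);wait(.15)
    fs=[]
    for _ in range(4): wait(.02);s=read_state();fs.append(N.T@s["ft_force"]-f0)
    print(z,g,np.round(N.T@s["eef_pos"]-TIP,2),"F",np.round(np.mean(fs,0),2),round(s["finger_gap"],1),s["time"])
    if g or np.mean(fs,0)[2]>19: break
c=camera("wrist");t=camera("top");sc=camera("scene")
cv2.imwrite("pics/m1.png",cv2.resize(c["image"][150:320,240:400],None,fx=3.5,fy=3.5,interpolation=cv2.INTER_CUBIC))
cv2.imwrite("pics/m2.png",t["image"])
import pickle;pickle.dump((c,s["eef_pos"],s["tool_rot"]),open("m.pkl","wb"))
P=gunfit(c,s["eef_pos"],s["tool_rot"])
n=cloud(c)@N
print("knob/pivot check in px",[proj(c,N@p) for p in ([528.6,337.5,-96.5],[490,334,-113])])
E
```

```text
27.5 False [ 0.18 -1.65 27.83] F [-0.01 -1.18 13.52] 25.1 31.525
25.5 False [ 0.2  -1.67 25.84] F [ 0.08 -0.78 14.29] 24.6 31.9917
23.5 False [ 0.22 -1.65 23.88] F [-0.47 -1.6  15.47] 24.6 32.4583
-100 305 [-18.9  19.1 -19.6  -2.2]
-94 369 [-22.4  22.4 -14.8   4.4]
-88 3527 [-24.6  22.5 -14.6  12.8]
-82 1117 [-22.6  22.4 -16.1   6.9]
-76 606 [-22.3  22.  -15.5   0.1]
-70 990 [-24.2  20.8 -13.7   0.1]
-64 728 [-24.1  24.5 -13.5  -4.4]
-58 662 [-24.   24.7 -13.8  -4.2]
-52 576 [-24.   24.7 -13.6  -4.2]
-46 527 [-24.   24.5 -13.5  -4.2]
-40 363 [-22.9  24.6 -13.4  -3.8]
-34 203 [-10.5  14.3 -13.4  -3.9]
-28 136 [ -9.9  14.5 -13.1  -3.6]
-22 158 [-10.6  14.6 -12.9  -1.5]
-16 706 [-15.4  19.4 -17.7   2.2]
2 72 [ -7.9  12.1 -12.6  -7.4]
8 31 [ -8.8  12.2 -12.4  -6.6]
14 58 [ -7.1  25.8 -10.3   5. ]
20 102 [ -8.9  12.3 -10.8  -1.6]
26 64 [ -9.1  12.4 -11.4  -2.3]
32 58 [ -9.2  12.7 -10.7  -1.7]
38 268 [-25.5  25.3 -13.8  12.6]
44 1105 [-25.6  25.8 -15.1  14.8]
50 380 [-20.8  20.9 -21.5 -14. ]
56 233 [-15.9  17.7 -25.8 -17.7]
62 14 [ -7.7   4.3 -25.6 -24.6]
knob/pivot check in px [array([372.60092928, 283.71435749]), array([366.88091584, 224.04462118])]
```

View pics/m1.png

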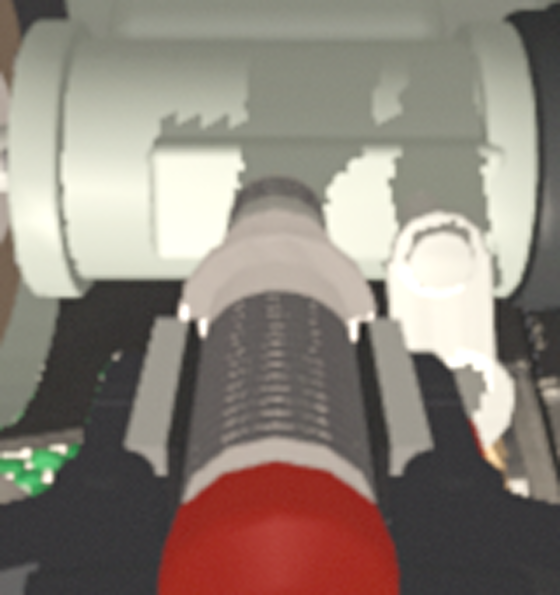

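View pics/m2.png

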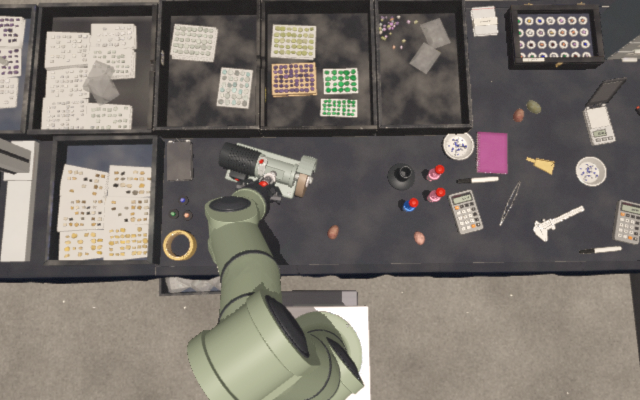

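```bash
python3 - <<'E'
from workcell import *
finish_job(); s=read_state(); print(s["time"],s["ft_force"],s["finger_gap"])
E
```

```text
the job is handed in; nothing more can be done
the job is handed in; nothing more can be done
```

I handed the job in at about 32.5 s of the 59 s, with the gun still gripped and pressed onto the nipple. No verdict was reported.

**Cover:** The first sweep passed about 20 mm above the knob and moved nothing. The finger ends are about 35 mm behind the reported TCP, which disagrees with the task's description; wrist and scene depth agreed on this. I corrected for it and swept again. The wrist camera then put the cover at about 1.66 rad, and it looked unchanged in the last picture.

**Gun:** I took it from the stand with a finger gap of 25 mm and about 2.8 N of extra weight. In the wrist camera the gun sat about 1.9 mm to one side, most likely a camera calibration error. I allowed for it by aligning coupler and nipple in the same picture.

**Last checks before handing in:**

| Check | Reading |
|---|---|
| Axial force | About 15.5 N, lateral 1–2 N |
| Spring | Gave way at about 10 N, then rose about 0.5 N/mm, as expected once the coupler is home |
| Nozzle travel | About 10.7 mm of 14 mm, worked out from arm position and force |
| Gun in the fingers | No slip or visible tilt |
| Jars, stones and calculator | Look unmoved in the top picture |

- **Not checked directly:** I inferred that the coupler had snapped home from the force pattern, because the final view hides the nipple.
- **After handing in:** The interface gave no further state, so I could not read the forces during the final second.

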